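Lock a tube in the bench clamp

ROBOT

A 7-joint arm with a two-finger parallel gripper is mounted at the origin on a cart in front of the work surface, level with it; the furniture and walls round the work are solid. World frame = base frame: x ahead of the robot, y to its left, z up, the work surface at z = 0. Lengths are in m, angles in rad, forces in N, time in s.
With the tool pointing down it reaches from about 0.4 to 0.875 m from the base axis. Payload 6.5 kg.
Tool frame: the origin (TCP) lies midway between the tips of the shut fingers; the grasp point (between the pads) lies 19 mm behind it (pinch_z is the distance from the TCP to the grasp point, in m); z points along the fingers, x is the direction in which the jaws open and shut, and the axes are right-handed (so a half turn about z gives the same grasp; the last joint's range is limited). The gripper opens to 85 mm and grips with 20 to 120 N. Pads are 22 mm wide; open, the fingers measure 114 mm over their backs; the gripper's body (76 mm by 85 mm) begins 54 mm behind the grasp point. The pads swing forward as they close: fully open they stand 13 mm farther back than shut.
Start: joints at [1.139, 0.536, -0.004, 1.538, 0.003, 1.067, -0.071], TCP at [0.232, -0.607, 0.231] pointing down, gripper open.
Joint ranges: [-2.7, 2.7], [-0.37, 2.16], [-1.27, 1.26], [0.24, 2.4], [-1.31, 4.45], [0.19, 1.91], [-2.76, 2.76]. Speed limits (rad/s): [2.39, 2.39, 3.14, 3.14, 3.14, 3.14, 3.14].

INTERFACE

Orientations are given as a rotation vector (axis times angle).
In Python, from station import * gives the robot as it stands. Calls block until the motion is done:
- move_ptp(position, orientation): joint-space move of the TCP to a pose.
- servo_line(position, feed=0.15, rot=None): straight line of the TCP; rot=None keeps the orientation; feed is the mean speed in m/s.
- goto_joints(angles): joint-space move.
- let_go() and clamp(grasp_force=None): open the fingers fully, or close them until they stop; grasp_force is the grip in N (None keeps the last).
- sleep(seconds).
- inverse_kinematics(position, orientation): joint angles nearest the present ones, or None.
- sense(): the state.
- capture(name): name is "scene" or "top"; returns (picture, depth): 400x640x3 uint8, blue, green, red; 400x640 float32, m along the optical axis (not along the pixel's ray), 0 where there is no reading.
- calibration(name): a dict with "fovy" (degrees; the focal length in pixels is half the picture's height over the tangent of half this angle, whatever the lens; pixels are square), "cx", "cy" (the principal point, pixels), "rvec" (rotation vector, rad) and "tvec" (3), from world to camera coordinates, as OpenCV has them. Camera axes: x right, y down, z forward; pixel columns grow to the right and rows downward; lengths in m; the calibration is good to about 2 mm. A picture is of the moment at which its call begins. calibration takes no time and is no camera call.
A pose or a line that the arm cannot do raises PlanningError and nothing moves.
- finish_job(): hands the job in, once; it reports no verdict.
The state is a dict: "time": time; "joint_positions": joint angles; "joint_vel": joint speeds; "joint_torque": joint torques, N m; "eef_pos": TCP position; "tool_rot": TCP orientation; "force": force on the tool from outside, world axes, zero at the start; "ft_torque": the same for the moment, N m; "grip_width": opening from 0.0 (shut) to 1.0 (fully open).
Only numpy, scipy, OpenCV 4.12 (cv2) and the standard library are available. Lean on these libraries where they do the work, as an engineer would, in place of code of your own. Each camera call takes 0.05 s, during which the arm holds its last target.

TASK

Mount the aluminium tube in the bench tube clamp: lay it down in the open saddle with its blue band centred in the clamp, then swing the blue hinged cap over it until it is fully closed, and finally swing the bolt with the orange knob up so that it drops into the slot of the cap's lug and stays there. Do not shift or knock over any of the other things on the worktop.

Things in the scene. Friction and masses are not known exactly. Their poses are not given: they have to be found in the camera images.
- tube_center (a point): Loose aluminium tube, 200 mm long, 25 mm outside diameter, with a 46 mm wide blue band round its middle and a square black plastic plug (27 x 27 mm, 7 mm thick) on each end; about 0.09 kg; lies on the worktop. The point is the tube's centre (middle of the blue band, on the axis, 13.5 mm above the worktop as it lies); its y axis runs along the tube. Both ends are alike.
- saddle (a point): Centre of the open half-round saddle of the tube clamp: the place for the tube's centre, 50 mm above the worktop. y axis along the tube's direction, z up, -x axis to the swing-bolt side, +x to the cap's hinge. The saddle is 30 mm long along y with 13.5 mm inner radius (the seated tube rests about 1 mm low); clamp base plate 110 x 70 x 10 mm, x -47 to +63, y +-35 from this point, screwed down.
- cap_lug (a point): Middle of the slotted lug at the free end of the blue hinged cap (the clamp's upper half). The cap is 30 mm wide along the saddle's y (parallel side faces, good to pinch), lug 9 mm thick, with a 11 mm wide slot open at its end. Hinge line parallel to the saddle's y, 28 mm to +x of the saddle point at the same height (50 mm); this point lies 60 mm from it. With the cap closed the point is 32 mm to -x of the saddle point and 4.5 mm above it, the top of the lug 9 mm above it.
- cap (a joint): Cap angle in rad: 0 = fully closed on the saddle, grows as the cap opens up and over to the saddle's +x (1.57 = upright, 2.4 = stop). Stiff hinge that stays at any angle (moves with about 1 N at the lug).
- knob (a point): Upper part of the orange knob nut (20 mm diameter, 36 mm long) on the swing bolt, on the bolt's axis, 64 mm from the bolt's hinge; the knob reaches from 38.5 to 74.5 mm from the hinge, with a 20 mm washer under it and a 7 mm bolt shaft. Hinge line parallel to the saddle's y, 34 mm to -x of the saddle point and 24 mm lower (26 mm above the worktop). The bolt lies out nearly level to -x at the start. Its z axis runs along the bolt away from the hinge.
- bolt (a joint): Swing-bolt angle in rad: 0 = in the slot, leaning 0.14 rad past upright toward the saddle; 0.14 = upright; 1.6 = lying out to the saddle's -x (stop). Loose hinge: from less than about 0.12 it falls by itself into the slot, from more than about 0.16 it falls back out. If it leans in before the cap is closed, its knob blocks the cap; once in, its washer stands about 1 mm over the lug.
- vial: Bystander, loose: clear sample vial with blue screw cap, 22 dia x 52 tall mm; stands close beside the tube. Origin at the middle of its underside. Leave it where it is.
- bottle: Bystander, loose: amber dropper bottle with black cap, 30 dia x 74 tall mm; stands close beside one end of the clamp. Origin at the middle of its underside. Leave it where it is.
- tall_bottle: Bystander, loose: taller amber dropper bottle with black cap, 33 dia x 84 tall mm; stands on the worktop. Origin at the middle of its underside. Leave it where it is.
- dish: Bystander, loose: clear petri dish, 60 dia x 13 tall mm; lies close beside the other end of the clamp. Origin at the middle of its underside. Leave it where it is.
- black_vial: Bystander, loose: clear sample vial with black screw cap, 22 dia x 52 tall mm; stands close beside the swing bolt, to the saddle's +y side. Origin at the middle of its underside. Leave it where it is.
- can: Bystander, loose: black canister with blue-grey screw cap, 40 dia x 51 tall mm; stands on the worktop. Origin at the middle of its underside. Leave it where it is.
- mouse: Bystander, loose: black and red computer mouse, 103 x 59 x 39 (long side along its x) mm; on the worktop. Origin at the middle of its underside. Leave it where it is. Behind it, fixed: a white stereo microscope (256 mm tall) at the back and a monitor at the back left, its screen low over the worktop; carry long things on the robot's side of both. A shallow black tray with small optics (up to 50 mm high) is fixed at the right.
- marker: Bystander, loose: white and red marker pen lying down, 135 long along its y, 17 thick mm; on the worktop. Origin at the middle of its underside. Leave it where it is.
- tube: The same tube as tube_center; origin on its underside, axes as there.
Not all that is in view belongs to the job. Of the things that look like the part that bears saddle, the larger one is meant.

How it is judged:
On the way, in this order (a step that is already met when the one before it is completed fails the run):
1. the tube lies in the saddle, its blue band centred, the cap still open (x of tube_center in the frame of saddle between -0.004 and 0.004 m and z of tube_center in the frame of saddle between -0.004 and 0.004 m and y of tube_center in the frame of saddle between -0.012 and 0.012 m and angle between the y axis of tube_center and the y axis of saddle, either way round below 0.08 rad and value of joint cap above 1 rad), for 0.2 s.
2. the cap is fully closed over the tube, the bolt still out (x of tube_center in the frame of saddle between -0.004 and 0.004 m and z of tube_center in the frame of saddle between -0.004 and 0.004 m and y of tube_center in the frame of saddle between -0.012 and 0.012 m and angle between the y axis of tube_center and the y axis of saddle, either way round below 0.08 rad and value of joint cap below 0.06 rad and value of joint bolt above 0.4 rad), for 0.1 s.
3. the bolt stands in the slot over the closed cap (value of joint each of cap, bolt below 0.06 rad), for 0.1 s.
At the end, for the whole second after the job is handed in: The tube rests in the saddle (axis within 4 mm and 0.08 rad of the saddle's axis, middle of the blue band within 12 mm of the clamp's middle along the tube), the cap is closed (under 0.06 rad), the bolt is in the slot (under 0.06 rad), and all is at rest (all of step 3 and x of tube_center in the frame of saddle between -0.004 and 0.004 m and z of tube_center in the frame of saddle between -0.004 and 0.004 m and y of tube_center in the frame of saddle between -0.012 and 0.012 m and angle between the y axis of tube_center and the y axis of saddle, either way round below 0.08 rad and linear speed of tube below 0.02 m/s); the robot touches nothing.
It fails at once if a bystander (vial, bottle, dish, can, mouse or marker) is shifted by more than 30 mm (distance of any of vial, bottle, tall_bottle, dish, black_vial, can, mouse, marker from where it was at the start of the episode above 0.03 m).
It fails at once if a vial, bottle, dish or can is tipped over (angle between any of vial, bottle, tall_bottle, dish, black_vial, can's own z axis and vertical above 0.5 rad).
It also fails if it takes over 61 s, if anything falls off the work surface, if the arm or the gripper's body presses on something with over 40 N, if the wrist force passes 120 N, or if a joint passes its speed limit or range.

## Working session

There is one attempt and no reset: what is moved stays moved. The work goes in short steps, each a Python script; the robot and the scene stay as the last script left them, time stands still between calls to the robot, and variables do not carry over. Pictures are saved under pics/ and viewed, and the job is handed in when it is done.

```bash
ls; mkdir -p pics; python3 - <<'E'
from station import *
import cv2
for n in ("scene","top"):
    p,d=capture(n); cv2.imwrite(f"pics/{n}0.png",p); import numpy as np; np.save(f"{n}0.npy",d)
    print(n,calibration(n))
s=sense(); print(s["time"],s["eef_pos"],s["tool_rot"],s["force"],s["grip_width"])
E
```

```text
pics
scene {'fovy': 51.52038581268381, 'cx': 322.73724106685614, 'cy': 208.36403084977118, 'rvec': array([ 1.23750442, -2.31533027,  0.91515851]), 'tvec': array([0.32782905, 0.37791066, 0.79810116])}
top {'fovy': 56.01492003794909, 'cx': 317.0503006770907, 'cy': 195.5980101938029, 'rvec': array([ 2.15046926, -2.18137474,  0.13355315]), 'tvec': array([0.00469963, 0.56778658, 1.1185957 ])}
0.1 [ 0.23231368 -0.60646367  0.23050614] [-2.58789217e+00  1.77974076e+00  2.11426864e-03] [ 0.23061643 -0.11083392 -0.79839759] 0.9978310047078829
```

View pics/scene0.png

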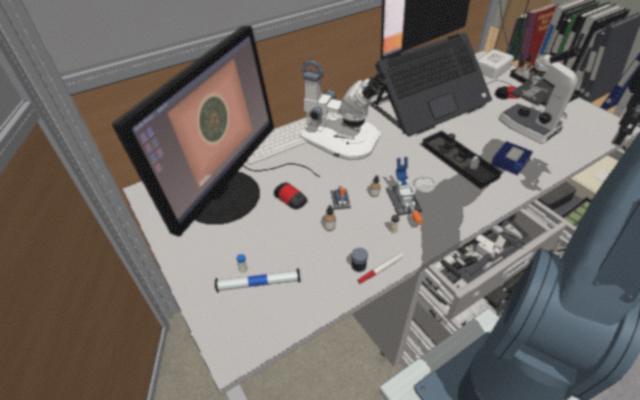

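View pics/top0.png

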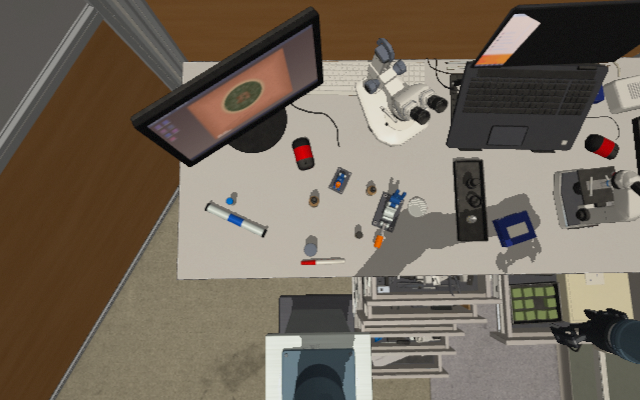

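The top view shows the tube at about (236,219) and the blue-capped vial at (230,200). There are two clamp-like parts, a large one at (388,210) and a small one at (340,180). I'll enlarge both areas.

```bash
python3 - <<'E'
import cv2
t=cv2.imread("pics/top0.png"); s=cv2.imread("pics/scene0.png")
def crop(im,x0,y0,w,h,k,n):
    cv2.imwrite(n,cv2.resize(im[y0:y0+h,x0:x0+w],None,fx=k,fy=k,interpolation=cv2.INTER_CUBIC))
crop(t,320,160,120,95,6,"pics/c1.png")
crop(t,195,180,85,65,8,"pics/c2.png")
crop(s,320,145,125,95,6,"pics/c3.png")
crop(s,200,240,120,60,6,"pics/c4.png")
E
```

```text
(no output)
```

View pics/c1.png

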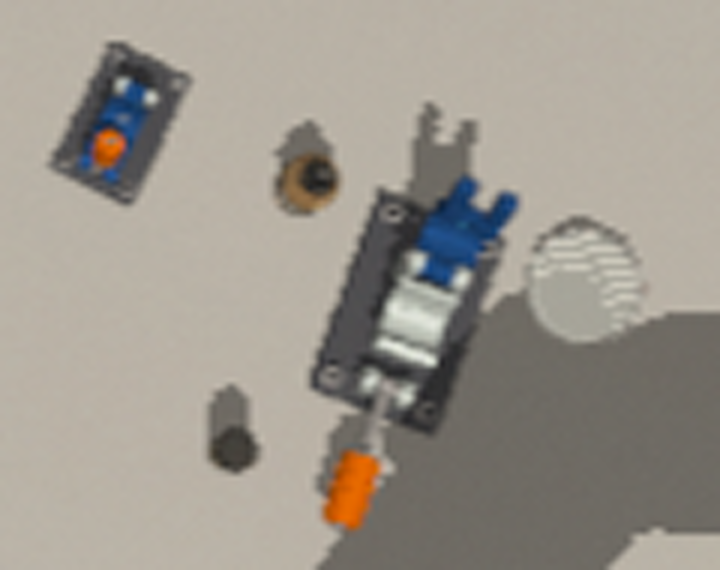

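View pics/c2.png

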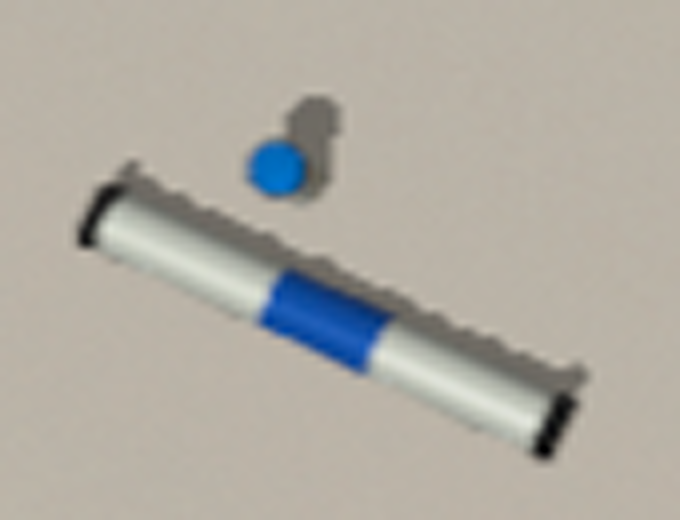

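View pics/c3.png

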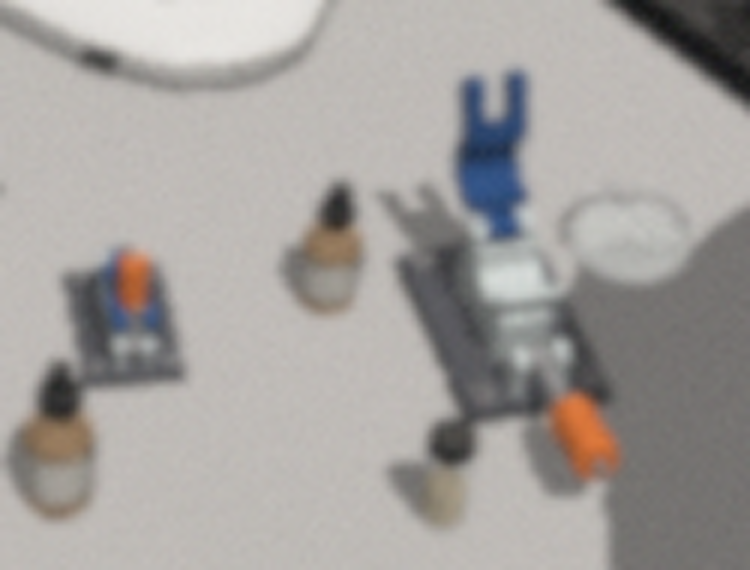

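View pics/c4.png

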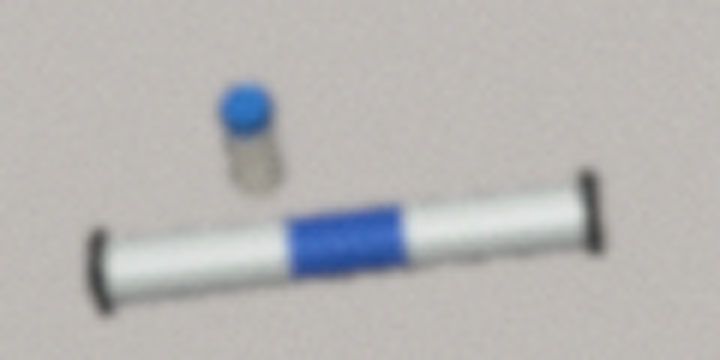

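```bash
cat > h.py <<'E'
import numpy as np, cv2
from station import *
CAL={n:calibration(n) for n in("scene","top")}
def KK(n):
    c=CAL[n]; f=200/np.tan(np.radians(c["fovy"])/2)
    return np.array([[f,0,c["cx"]],[0,f,c["cy"]],[0,0,1.]])
def RT(n):
    c=CAL[n]; return cv2.Rodrigues(c["rvec"])[0],np.array(c["tvec"])
def proj(P,n):
    R,t=RT(n); return cv2.projectPoints(np.atleast_2d(np.float64(P)),CAL[n]["rvec"],CAL[n]["tvec"],KK(n),None)[0][:,0]
def onplane(uv,n,z):
    R,t=RT(n); d=R.T@np.linalg.inv(KK(n))@np.array([uv[0],uv[1],1.]); o=-R.T@t
    return o+d*(z-o[2])/d[2]
def tri(uvt,uvs):
    A=[]
    P=[KK(n)@np.c_[RT(n)] for n in("top","scene")]
    X=cv2.triangulatePoints(P[0],P[1],np.float64(uvt).reshape(2,1),np.float64(uvs).reshape(2,1))
    return (X[:3]/X[3]).ravel()
def uc(u,v,x0,y0,k): return np.array([(u+.5)/k-.5+x0,(v+.5)/k-.5+y0])
E
cat > m.py <<'E'
from h import *
T=lambda u,v:uc(u,v,320,160,6); S=lambda u,v:uc(u,v,320,145,6)
T2=lambda u,v:uc(u,v,195,180,8); S2=lambda u,v:uc(u,v,200,240,6)
np.set_printoptions(precision=4,suppress=True)
print("cam",[-RT(n)[0].T@RT(n)[1] for n in("top","scene")])
for nm,a,b in [("back-left",T(382,190),S(402,258)),("frontleft",T(314,383),S(465,410)),("frontright",T(435,432),S(608,395)),
  ("knob",T(351,490),S(585,435)),("capL tip",T(469,182),S(471,80)),("capR tip",T(510,200),S(516,78)),
  ("bvial",T(233,449),S(452,440)),("bottle tip",T(318,176),S(338,190)),("dish",T(585,280),S(627,235))]:
    print(nm,tri(a,b))
for nm,a,b in [("band",T2(324,321),S2(348,242)),("endL",T2(100,215),S2(97,271)),("endR",T2(556,425),S2(594,212)),("vialcap",T2(276,168),S2(246,108)),
 ("bandL",T2(275,298),S2(290,248)),("bandR",T2(376,345),S2(404,237))]:
    print(nm,tri(a,b))
print("planes base corners z=.01",[onplane(T(*c),"top",.01) for c in((382,190),(314,383),(435,432))],[onplane(S(*c),"scene",.01) for c in((402,258),(465,410),(608,395))])
print("ends z.0135",[onplane(T2(*c),"top",.0135) for c in((95,212),(324,321),(560,427))],[onplane(S2(*c),"scene",.0135) for c in((97,271),(348,242),(594,212))])
dt=np.load("top0.npy");ds=np.load("scene0.npy")
R,t=RT("top")
def wd(n,d,u,v):
    R,t=RT(n);z=d[int(round(v)),int(round(u))];return R.T@(np.linalg.inv(KK(n))@[u,v,1]*z-t)
print("depth",[wd("top",dt,*T2(*c)) for c in((324,321),(180,253),(470,380),(60,400))],wd("top",dt,*T(150,300)),wd("top",dt,*T(351,490)),wd("top",dt,*T(425,310)))
E
python3 m.py
```

```text
cam [array([0.4357, 0.0069, 1.1763]), array([-0.0532,  0.4174,  0.8427])]
back-left [ 0.5809 -0.2134  0.004 ]
frontleft [ 0.4822 -0.1716  0.0083]
frontright [ 0.4557 -0.2348  0.0041]
knob [ 0.426  -0.1861  0.0339]
capL tip [ 0.5716 -0.2337  0.1124]
capR tip [ 0.5629 -0.2534  0.1104]
bvial [ 0.447  -0.1256  0.0487]
bottle tip [ 0.5809 -0.1683  0.0713]
dish [ 0.5329 -0.3179  0.0014]
band [0.4981 0.2493 0.0154]
endL [0.5407 0.3368 0.0152]
endR [0.4571 0.1605 0.0133]
vialcap [0.554  0.2608 0.0497]
bandL [0.5077 0.269  0.0155]
bandR [0.4886 0.2295 0.0141]
planes base corners z=.01 [array([ 0.5812, -0.211 ,  0.01  ]), array([ 0.4813, -0.1724,  0.01  ]), array([ 0.4552, -0.234 ,  0.01  ])] [array([ 0.5755, -0.2099,  0.01  ]), array([ 0.4818, -0.1696,  0.01  ]), array([ 0.4524, -0.2298,  0.01  ])]
ends z.0135 [array([0.5421, 0.3394, 0.0135]), array([0.4987, 0.2505, 0.0135]), array([0.4567, 0.1595, 0.0135])] [array([0.5418, 0.3365, 0.0135]), array([0.4988, 0.2483, 0.0135]), array([0.4566, 0.1601, 0.0135])]
depth [array([0.4981, 0.2483, 0.0239]), array([0.525 , 0.3036, 0.0238]), array([0.4747, 0.1918, 0.0277]), array([0.4701, 0.3541, 0.0045])] [ 0.5266 -0.0899 -0.0055] [ 0.4264 -0.1853  0.0359] [ 0.5163 -0.2256  0.0376]
```

Candidates for the clamp are the larger open one at (388,210) and the smaller closed one at (340,180), so I take the larger. For the tube there's only one white tube with a blue band, at (236,219); the red and white pen at (322,262) is the marker. Next I fit the clamp model to both views and overlay it.

```bash
cat > fit.py <<'E'
from h import *
from scipy.optimize import least_squares
np.set_printoptions(precision=4,suppress=True)
T=lambda u,v:uc(u,v,320,160,6); S=lambda u,v:uc(u,v,320,145,6)
def W(p,L):
    c,s=np.cos(p[2]),np.sin(p[2]); L=np.atleast_2d(L)
    return np.c_[p[0]+c*L[:,0]-s*L[:,1],p[1]+s*L[:,0]+c*L[:,1],L[:,2]]
L=np.array([[63,35,10],[-47,35,10],[-47,-35,10],[-34-56.5,0,26]])/1e3
UT=np.array([T(382,190),T(314,383),T(435,432),T(351,490)]); US=np.array([S(402,258),S(465,410),S(608,395),S(585,435)])
def f(p): return np.r_[(proj(W(p,L),"top")-UT).ravel(),(proj(W(p,L),"scene")-US).ravel()]
r=least_squares(f,[.512,-.222,-.39]); print(r.x,r.fun.reshape(-1,2))
p=r.x
for n,q in [("bvial",[.447,-.1256]),("bottle",[.5809,-.1683]),("dish",[.5329,-.3179]),("capL",[.5716,-.2337]),("capR",[.5629,-.2534])]:
    d=np.array(q)-p[:2]; c,s=np.cos(p[2]),np.sin(p[2]); print(n,d@[c,s],d@[-s,c])
def model(cap,bolt):
    out=[]
    for z in(0,10): out+= [([63,35,z],[-47,35,z]),([-47,35,z],[-47,-35,z]),([-47,-35,z],[63,-35,z]),([63,-35,z],[63,35,z])]
    for x in(-13.5,13.5): out.append(([x,-15,50],[x,15,50]))
    for y in(-15,15): out.append(([-13.5,y,50],[13.5,y,50]))
    c,s=np.cos(cap),np.sin(cap)
    for y in(-15,15):
        for (a,b) in [((-50,0),(-72,0)),((-50,9),(-72,9)),((0,0),(-50,0))]:
            g=lambda q:[28+q[0]*c+q[1]*s,y,50-q[0]*s+q[1]*c]
            out.append((g(a),g(b)))
    b=.14-bolt
    h=lambda d,y:[-34+d*np.sin(b),y,26+d*np.cos(b)]
    for y in(-10,10): out.append((h(38.5,y),h(74.5,y)))
    out.append((h(0,0),h(75,0)))
    return out
def overlay(img,n,cap,bolt,x0,y0,w,h,k,fn):
    im=cv2.resize(img[y0:y0+h,x0:x0+w],None,fx=k,fy=k,interpolation=cv2.INTER_CUBIC)
    for a,b in model(cap,bolt):
        q=(proj(W(p,np.array([a,b])/1e3),n)-[x0,y0]+.5)*k-.5
        cv2.line(im,tuple(int(v) for v in q[0]),tuple(int(v) for v in q[1]),(0,255,0),1)
    cv2.imwrite(fn,im)
if __name__=="__main__":
    t=cv2.imread("pics/top0.png"); s=cv2.imread("pics/scene0.png")
    overlay(t,"top",2.04,1.6,350,170,90,85,7,"pics/o1.png"); overlay(s,"scene",2.04,1.6,370,145,80,85,7,"pics/o2.png")
E
python3 fit.py
```

```text
[ 0.5107 -0.2205 -0.3851] [[ 0.2001 -0.2999]
 [-0.6278  0.3449]
 [ 0.4193  0.3945]
 [-0.1667 -0.1624]
 [-1.0119 -1.557 ]
 [ 0.6027  0.2311]
 [ 1.097  -1.1532]
 [-0.7239  1.7387]]
bvial -0.0946291627485271 0.06401885473913957
bottle 0.04550463480794071 0.07474353573219893
dish 0.05721493246276755 -0.08193137907178415
capL 0.06145228595606541 0.010639538798640128
capR 0.06078943727286591 -0.010885809784441687
```

View pics/o1.png

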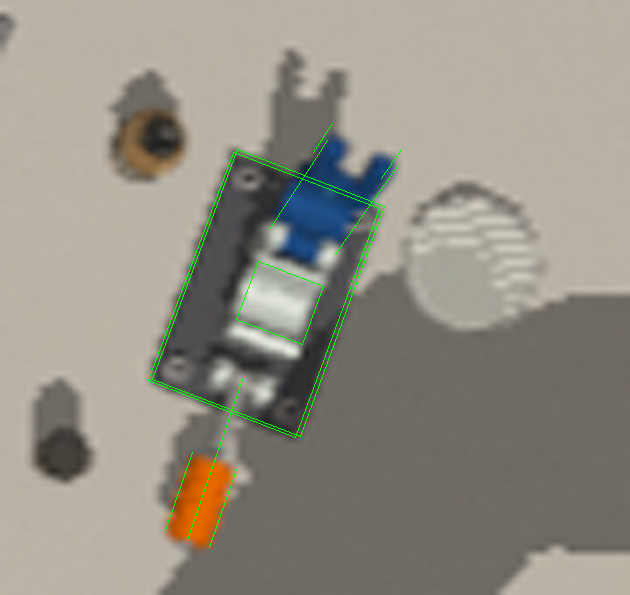

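View pics/o2.png

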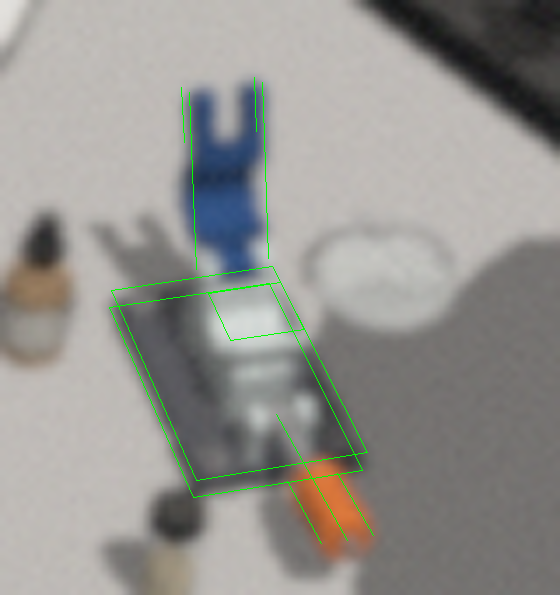

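```bash
cat >> h.py <<'E'
from scipy.spatial.transform import Rotation as Ro
def down(a): 
    c,s=np.cos(a),np.sin(a); return Ro.from_matrix([[c,s,0],[s,-c,0],[0,0,-1.]]).as_rotvec()
P0=np.array([.5107,-.2205]); YAW=-.3851
EX=np.array([np.cos(YAW),np.sin(YAW)]); EY=np.array([-EX[1],EX[0]])
def cl(x,y,z): return np.r_[P0+x*EX+y*EY,z]
def st(): 
    s=sense(); print("t%.2f"%s["time"],np.round(s["eef_pos"],4),"F",np.round(s["force"],1),"g%.3f"%s["grip_width"]); return s
E
python3 - <<'E'
from h import *
for a in(-.4457,-.4457+np.pi):
    for pos in([.475,.1996,.003],cl(0,-.055,.04),cl(.09,0,.09)): print(a,inverse_kinematics(pos,down(a)))
for a in(YAW+np.pi/2,YAW-np.pi/2): print(a,inverse_kinematics(cl(-.084,0,.018),down(a)),inverse_kinematics(cl(-.025,0,.08),down(a)))
E
```

```text
-0.4457 [-0.11225268  0.73847466 -0.477387    1.98417896  0.6158877   0.56497857
 -1.46207044]
-0.4457 [ 0.58712586  0.67295876 -0.21317672  1.87905147  0.23115056  0.61334228
 -0.2163904 ]
-0.4457 [ 0.49906327  0.71043522 -0.23898515  1.63030948  0.21148707  0.82630793
 -0.27374229]
2.695892653589793 [ 0.29939155  1.03424071 -1.08506896  1.96255422  1.17314269  0.9691222
  1.29360041]
2.695892653589793 [-0.29556151  1.02706167  1.08093641  1.9295518  -1.14441055  0.97803402
 -2.22445832]
2.695892653589793 [-0.31439954  1.01839151  1.08320454  1.6824393  -1.00553392  1.09865319
 -2.49952273]
1.1856963267948966 [ 0.67760305  0.65702388 -0.44651734  2.0924706   0.56945743  0.51112855
  0.99168931] [ 0.74503683  0.62524153 -0.54706291  1.92975738  0.48089406  0.71840661
  1.09773436]
-1.9558963267948966 [ 0.30486614  0.61185767  0.0140292   2.11399501 -0.01994791  0.41585976
 -1.62129775] [ 0.31047344  0.55813711  0.01723052  1.9558597  -0.01553773  0.62771991
 -1.61823071]
```

```bash
python3 - <<'E'
from h import *
a=-.4457
move_ptp([.475,.1996,.12],down(a)); st()
servo_line([.475,.1996,.004],feed=.15); st()
clamp(60); st()
for n in("scene","top"):
    p,d=capture(n); cv2.imwrite(f"pics/{n}1.png",p)
p=cv2.imread("pics/scene1.png"); cv2.imwrite("pics/s1c.png",cv2.resize(p[180:320,180:360],None,fx=4,fy=4,interpolation=cv2.INTER_CUBIC))
E
```

```text
t3.08 [0.4755 0.1987 0.1199] F [ 0.3 -0.3  0.4] g0.997
t4.01 [0.4755 0.2    0.0046] F [0.3 0.1 0.1] g1.001
t4.60 [0.4752 0.1996 0.0045] F [-0.6 -0.5  5. ] g0.269
```

View pics/s1c.png

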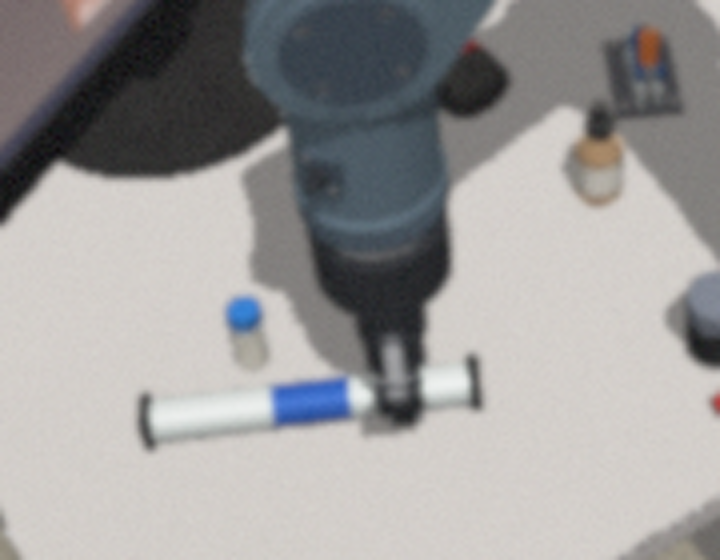

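Both pictures show the tube held at its right half, at crop (398,390), and the vial is untouched. I'll lift, carry it over the clamp, and compare it with the saddle in the images.

```bash
python3 - <<'E'
from h import *
servo_line([.470,.1996,.165],feed=.25); st()
servo_line(cl(0,-.055,.165),feed=.3,rot=down(YAW)); st()
servo_line(cl(0,-.055,.10),feed=.12); sleep(.2); st()
for n in("scene","top"):
    p,d=capture(n); cv2.imwrite(f"pics/{n}2.png",p)
p=cv2.imread("pics/scene2.png"); cv2.imwrite("pics/s2c.png",cv2.resize(p[120:260,340:480],None,fx=5,fy=5,interpolation=cv2.INTER_CUBIC))
p=cv2.imread("pics/top2.png"); cv2.imwrite("pics/t2c.png",cv2.resize(p[160:260,330:450],None,fx=6,fy=6,interpolation=cv2.INTER_CUBIC))
E
```

```text
t5.49 [0.4693 0.1987 0.1637] F [ 0.  -0.8 -1.6] g0.266
t7.22 [ 0.4902 -0.2698  0.165 ] F [ 0.2 -0.8 -0.3] g0.267
t8.11 [ 0.4906 -0.2718  0.1008] F [ 0.  -0.2 -0.1] g0.263
```

View pics/s2c.png

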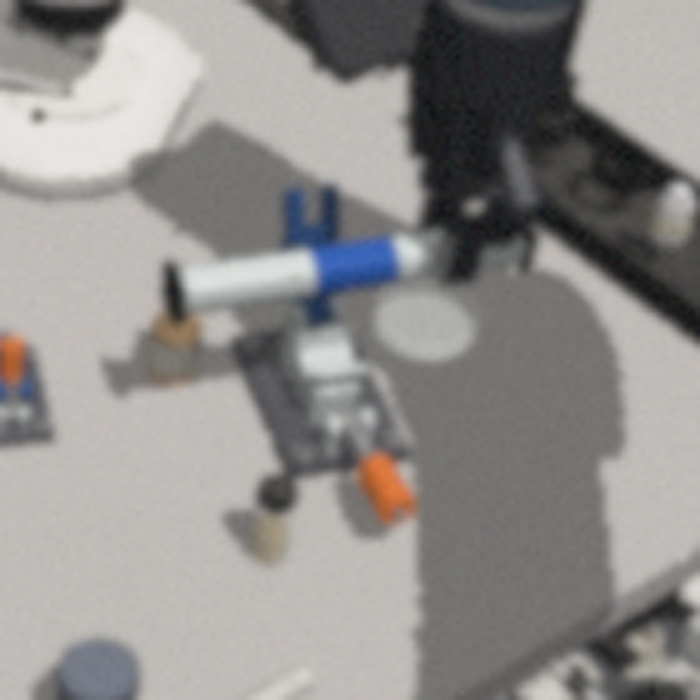

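View pics/t2c.png

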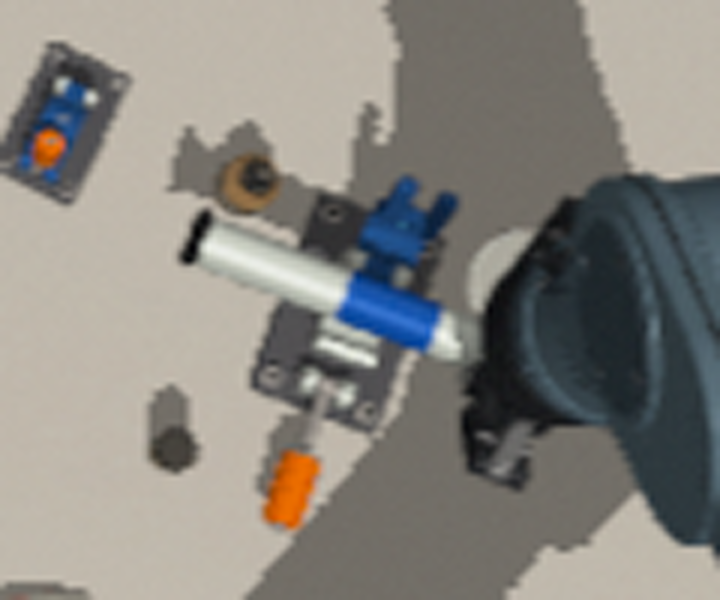

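```bash
python3 - <<'E'
from h import *
np.set_printoptions(precision=4,suppress=True)
T=lambda u,v:uc(u,v,330,160,6); S=lambda u,v:uc(u,v,340,120,5)
b=tri(T(389,311),S(358,264)); e=tri(T(197,238),S(176,291)); print("band",b,"exp",cl(0,0,.1098),"end",e, e-b)
for n,uv in(("top",T(389,311)),("scene",S(358,264))): 
    q=onplane(uv,n,.1098)-cl(0,0,.1098); print(n,"resid clampframe",q[:2]@EX,q[:2]@EY)
for n,uv in(("top",T(197,238)),("scene",S(176,291))): 
    q=onplane(uv,n,.1098)-cl(0,0,.1098); print(n,"end clampframe",q[:2]@EX,q[:2]@EY)
E
```

```text
band [ 0.509  -0.2235  0.1107] exp [ 0.5107 -0.2205  0.1098] end [ 0.5462 -0.1325  0.11  ] [ 0.0372  0.0911 -0.0007]
top resid clampframe 0.00048035853814682296 -0.001628456673809598
scene resid clampframe 4.1525918664589556e-05 -0.005591835976635223
top end clampframe 4.803959270496206e-05 0.09546438026050046
scene end clampframe -0.00013224204493425702 0.09437898849403012
```

Tube axis is within about 0.5 mm of the expected place in the clamp's x, and about 2 mm low along y. I'll lower it with force checks.

```bash
python3 - <<'E'
from h import *
servo_line(cl(0,-.053,.055),feed=.12); st()
for z in(.049,.046,.043,.041):
    servo_line(cl(0,-.053,z),feed=.05); s=st()
    if abs(s["force"]).max()>12: break
for n in("scene","top"):
    p,d=capture(n); cv2.imwrite(f"pics/{n}3.png",p)
p=cv2.imread("pics/scene3.png"); cv2.imwrite("pics/s3c.png",cv2.resize(p[140:240,350:460],None,fx=6,fy=6,interpolation=cv2.INTER_CUBIC))
p=cv2.imread("pics/top3.png"); cv2.imwrite("pics/t3c.png",cv2.resize(p[160:260,330:450],None,fx=6,fy=6,interpolation=cv2.INTER_CUBIC))
E
```

```text
t8.73 [ 0.4909 -0.2693  0.0549] F [-0.5  0.5 -0.4] g0.266
t9.00 [ 0.4908 -0.2698  0.0491] F [-0.3 -0.2 -1.4] g0.264
t9.25 [ 0.4907 -0.2696  0.0459] F [-0.8 -0.3 -0.6] g0.268
t9.50 [ 0.4906 -0.2696  0.0428] F [-0.   0.8 -0.8] g0.272
t9.75 [ 0.4907 -0.2696  0.0409] F [-0.4  0.1 -1.3] g0.267
```

View pics/s3c.png

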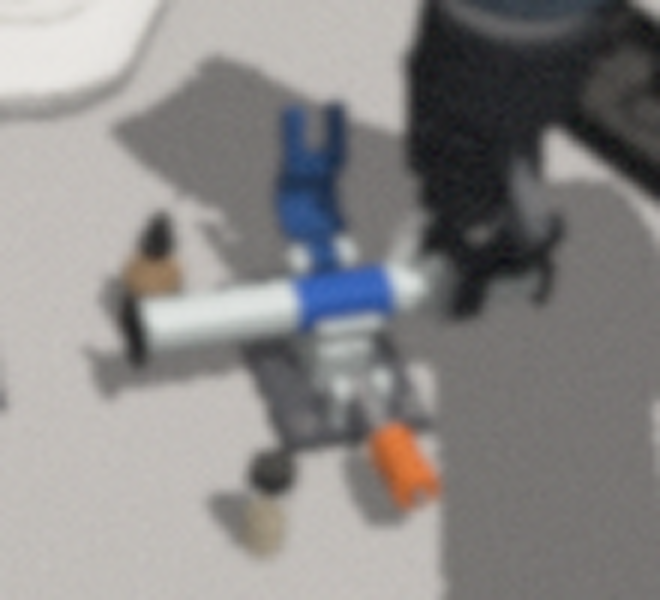

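View pics/t3c.png

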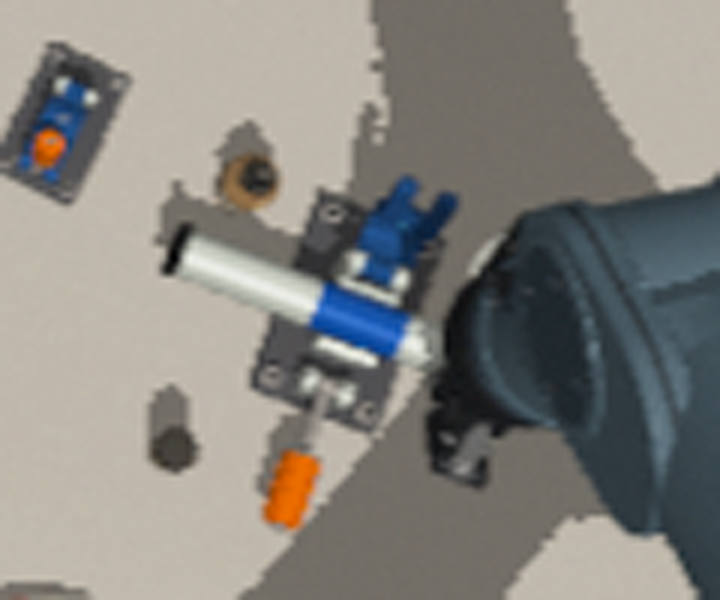

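Both views show the band sitting between the saddle lips, with its centre at (361,322) against the lip midpoint (359,320) in the top crop. I'll seat it and release.

```bash
python3 - <<'E'
from h import *
for z in(.0398,.0388,.0378):
    servo_line(cl(0,-.053,z),feed=.03); s=st()
    if s["force"][2]>2.5: break
let_go(); st()
servo_line(cl(0,-.053,.13),feed=.25); sleep(.1); st()
for n in("scene","top"):
    p,d=capture(n); cv2.imwrite(f"pics/{n}4.png",p)
p=cv2.imread("pics/scene4.png"); cv2.imwrite("pics/s4c.png",cv2.resize(p[140:240,350:460],None,fx=6,fy=6,interpolation=cv2.INTER_CUBIC))
p=cv2.imread("pics/top4.png"); cv2.imwrite("pics/t4c.png",cv2.resize(p[160:260,330:450],None,fx=6,fy=6,interpolation=cv2.INTER_CUBIC))
E
```

```text
t10.10 [ 0.4908 -0.2696  0.0399] F [-1.1  0.5  1.9] g0.270
t10.35 [ 0.4908 -0.2698  0.0392] F [-2.7 -1.   6.3] g0.269
t10.98 [ 0.4908 -0.2696  0.0388] F [-0.5 -1.1  0.4] g1.001
t11.60 [ 0.49   -0.2695  0.1292] F [-0.8  0.3 -0.6] g1.004
```

View pics/s4c.png

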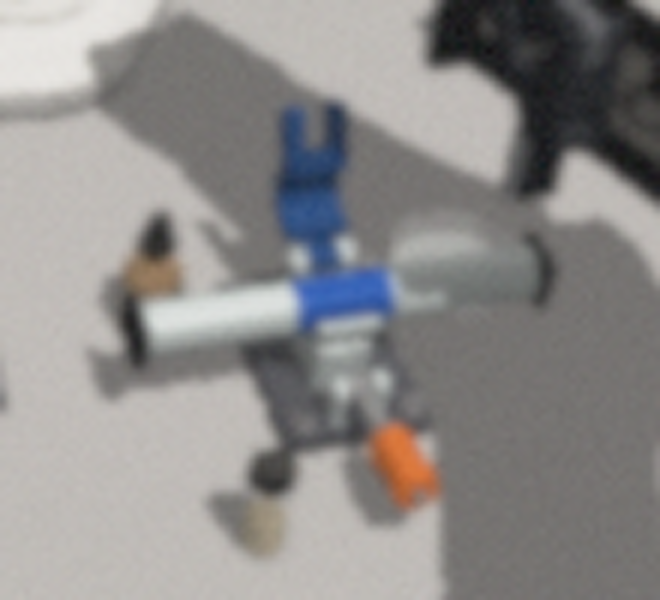

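View pics/t4c.png

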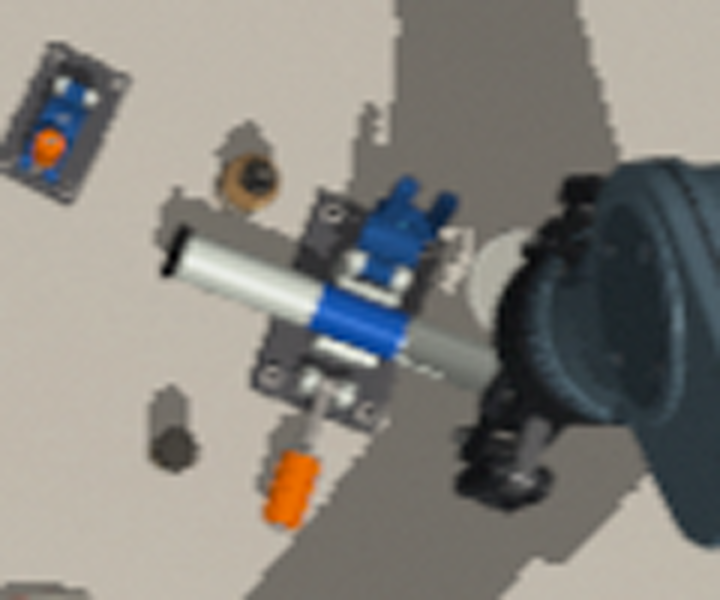

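Tube is seated in the saddle and the cap and bystanders are unchanged. Before reaching behind the cap I check clearance to the microscope using depth.

```bash
python3 - <<'E'
from h import *
d=np.load("top0.npy");R,t=RT("top")
v,u=np.mgrid[0:400,0:640]; ok=d>0
X=(np.c_[u[ok],v[ok],np.ones(ok.sum())]@np.linalg.inv(KK("top")).T*d[ok][:,None]-t)@R
D=X[:,:2]-P0; cx=D@EX; cy=D@EY
for x0 in np.arange(.06,.30,.02):
    print("%.2f"%x0,[("%.2f"%X[m,2].max() if (m:=(cx>=x0)&(cx<x0+.02)&(cy>=y0)&(cy<y0+.03)).any() else "-") for y0 in np.arange(-.12,.15,.03)])
E
```

```text
0.06 ['0.02', '0.01', '0.01', '0.11', '0.11', '0.01', '0.04', '0.01', '0.01', '0.04']
0.08 ['0.01', '0.02', '0.00', '0.01', '0.01', '0.01', '0.00', '0.01', '0.00', '0.01']
0.10 ['0.01', '0.00', '0.01', '0.00', '0.01', '0.00', '0.00', '0.01', '0.01', '0.00']
0.12 ['0.01', '0.00', '0.01', '0.00', '0.00', '0.00', '0.01', '0.00', '0.00', '0.01']
0.14 ['0.01', '0.01', '0.00', '0.01', '0.01', '0.01', '0.00', '0.00', '0.01', '0.00']
0.16 ['0.00', '0.01', '0.01', '0.00', '0.00', '0.00', '0.01', '0.01', '0.00', '0.00']
0.18 ['0.00', '0.00', '0.00', '0.00', '0.01', '0.01', '0.00', '0.00', '0.00', '0.00']
0.20 ['0.01', '0.01', '0.01', '0.01', '0.00', '0.02', '0.02', '0.03', '0.01', '0.00']
0.22 ['0.00', '0.00', '0.00', '0.00', '0.22', '0.24', '0.03', '0.03', '0.03', '0.00']
0.24 ['0.01', '0.00', '0.00', '0.00', '0.24', '0.24', '0.22', '0.19', '0.03', '0.02']
0.26 ['0.05', '0.00', '0.00', '0.22', '0.24', '0.23', '0.22', '0.20', '0.03', '0.03']
0.28 ['0.07', '0.07', '0.00', '0.23', '0.24', '0.22', '0.21', '0.20', '0.04', '0.03']
```

```bash
python3 - <<'E'
from h import *
h=.0145
servo_line(cl(.05,-.05,.20),feed=.3)
clamp(20)
servo_line(cl(.108,0,.17),feed=.3,rot=down(YAW)); st()
servo_line(cl(.103,0,.090),feed=.25); st()
for th in(2.0,1.7,1.4,1.15,.9):
    c,s=np.cos(th),np.sin(th)
    x=.028-.055*c+.009*s; z=.05+.055*s+.009*c-(.010 if th>1.5 else .004)
    servo_line(cl(x+h,0,z),feed=.15); q=st()
    if np.linalg.norm(q["force"])>25: break
for n in("scene","top"):
    p,d=capture(n); cv2.imwrite(f"pics/{n}5.png",p)
p=cv2.imread("pics/scene5.png"); cv2.imwrite("pics/s5c.png",cv2.resize(p[140:240,350:460],None,fx=6,fy=6,interpolation=cv2.INTER_CUBIC))
E
```

```text
t13.32 [ 0.6113 -0.2598  0.1693] F [-0.8  0.2  1. ] g0.002
t13.79 [ 0.606  -0.26    0.0909] F [0.1 0.5 0.8] g0.002
t14.14 [ 0.5801 -0.2489  0.0884] F [0.5 0.5 0.3] g0.000
t14.40 [ 0.566  -0.243   0.0944] F [ 0.1 -0.1 -0.2] g0.001
t14.68 [ 0.5504 -0.2366  0.102 ] F [0.4 0.1 0.8] g-0.003
t14.93 [ 0.5371 -0.2313  0.0996] F [ 1.   0.5 -0.3] g-0.001
t15.18 [ 0.5249 -0.2263  0.0944] F [ 0.5 -1.   0.8] g0.002
```

View pics/s5c.png

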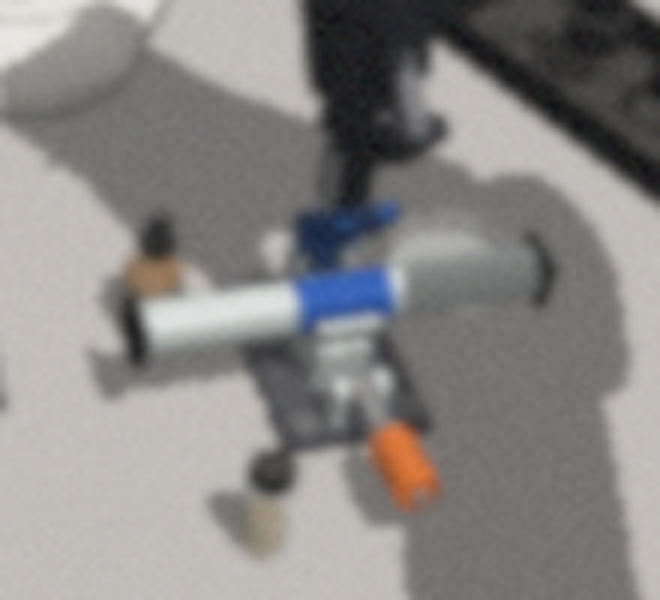

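```bash
python3 - <<'E'
import cv2
p=cv2.imread("pics/top5.png"); a=cv2.resize(p[160:260,340:440],None,fx=4,fy=4,interpolation=cv2.INTER_CUBIC)
p=cv2.imread("pics/scene5.png"); b=cv2.resize(p[160:210,380:430],None,fx=8,fy=8,interpolation=cv2.INTER_CUBIC)
cv2.imwrite("pics/s5d.png",cv2.hconcat([a,b]))
E
```

```text
(no output)
```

View pics/s5d.png

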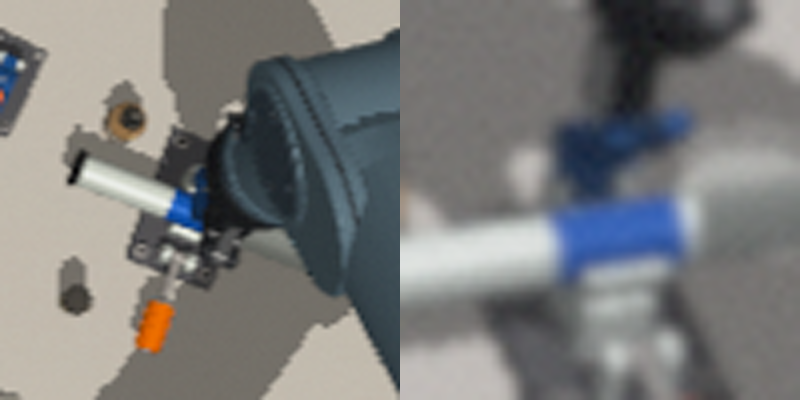

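```bash
python3 - <<'E'
from h import *
for th in(1.2,.9,.6,2.3):
    c,s=np.cos(th),np.sin(th)
    print(th,[((proj(cl(.028-.068*c+.0045*s,y,.05+.068*s+.0045*c),"scene")[0]-[380,160]+.5)*8).round() for y in(.01,-.01)])
E
```

```text
1.2 [array([203.,  83.]), array([261.,  75.])]
0.9 [array([218., 140.]), array([276., 131.])]
0.6 [array([227., 201.]), array([285., 192.])]
2.3 [array([131.,  -8.]), array([185., -15.])]
```

The cap is seen end-on, prongs near (175,140) and (280,120) in the right crop, which fits an angle of about 0.9–1.0. It is following the finger, so I continue to close it.

```bash
python3 - <<'E'
from h import *
h=.0145
for th,dl in((.7,.004),(.5,.009),(.3,.014),(.15,.018)):
    c,s=np.cos(th),np.sin(th)
    x=.028-.058*c+.009*s-dl; z=.05+.060*s+.009*c-.002
    servo_line(cl(x+h,0,z),feed=.12); q=st()
    if np.linalg.norm(q["force"])>25: break
else:
    x=-.036
    for z in(.0615,.0595,.0585,.0575,.0565,.0555):
        servo_line(cl(x,0,z),feed=.05); q=st()
        if q["force"][2]>12: break
for n in("scene","top"):
    p,d=capture(n); cv2.imwrite(f"pics/{n}6.png",p)
p=cv2.imread("pics/scene6.png"); cv2.imwrite("pics/s6c.png",cv2.resize(p[140:240,350:460],None,fx=6,fy=6,interpolation=cv2.INTER_CUBIC))
E
```

```text
t15.55 [ 0.5108 -0.2206  0.0937] F [ 0.8 -0.2  0.3] g0.000
t15.83 [ 0.4986 -0.2157  0.0845] F [0.5 0.3 0. ] g-0.001
t16.11 [ 0.4882 -0.2114  0.0743] F [-0.1 -0.8 -1. ] g-0.002
t16.36 [ 0.4813 -0.2086  0.0658] F [ 0.5 -0.   0.3] g-0.000
t16.63 [ 0.4771 -0.2069  0.0614] F [-0.8 -0.4 -0.1] g0.001
t16.88 [ 0.4774 -0.207   0.0594] F [ 0.1 -0.   0.3] g0.004
t17.13 [ 0.4776 -0.207   0.0589] F [-1.4 -0.1  4.7] g0.001
t17.38 [ 0.4776 -0.207   0.0584] F [-3.8  0.6 12.9] g0.003
```

View pics/s6c.png

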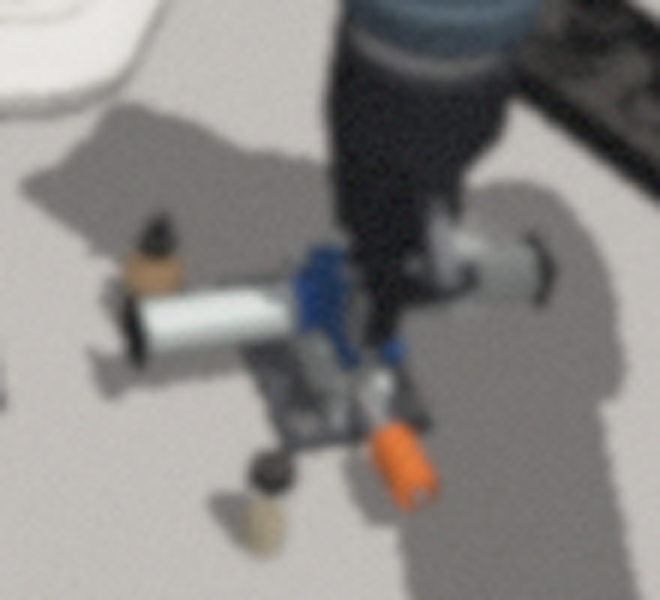

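The cap is closed: firm contact came at lug-top height z = 0.0585, close to the 0.059 expected. Next is the knob. I'll yaw and offset the jaws to clear the black vial and grip it near the washer end.

```bash
python3 - <<'E'
from h import *
servo_line(cl(-.036,0,.13),feed=.25); let_go()
ph=.25; a=YAW-np.pi/2-ph; xc=-.0815
move_ptp(cl(xc,-.003,.13),down(a)); st()
servo_line(cl(xc,-.003,.065),feed=.15); sleep(.1); st()
for n in("scene","top"):
    p,d=capture(n); cv2.imwrite(f"pics/{n}7.png",p)
p=cv2.imread("pics/scene7.png"); b=cv2.resize(p[160:260,360:440],None,fx=5,fy=5,interpolation=cv2.INTER_CUBIC)
p=cv2.imread("pics/top7.png"); c=cv2.resize(p[180:280,330:410],None,fx=5,fy=5,interpolation=cv2.INTER_CUBIC)
cv2.imwrite("pics/s7c.png",cv2.hconcat([b,c]))
E
```

```text
t20.10 [ 0.4342 -0.1926  0.13  ] F [ 0.3 -0.5 -0.6] g1.003
t20.78 [ 0.4349 -0.1929  0.0659] F [-0.2 -0.4 -0.3] g1.000
```

View pics/s7c.png

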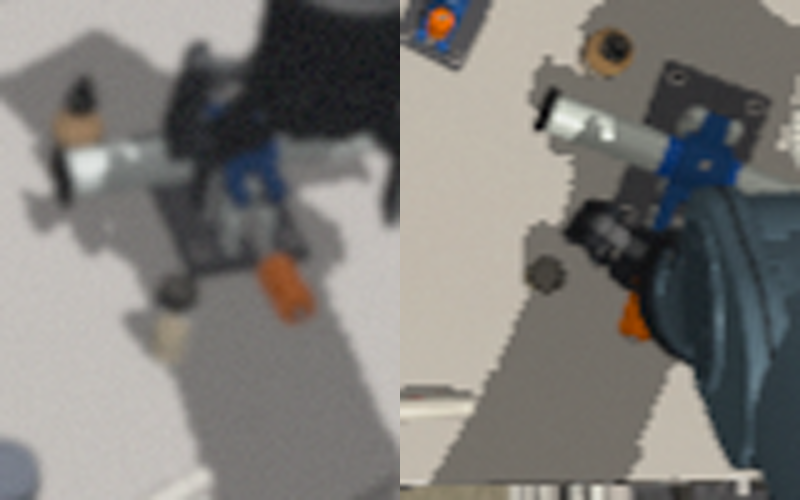

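The top crop shows the open finger near (605,235), clear of the black vial at (545,273), and the knob lies between the jaws. Descending and gripping.

```bash
python3 - <<'E'
from h import *
xc=-.0815
servo_line(cl(xc,-.003,.022),feed=.12); st()
clamp(20); st()
for n in("scene","top"):
    p,d=capture(n); cv2.imwrite(f"pics/{n}8.png",p)
p=cv2.imread("pics/scene8.png"); b=cv2.resize(p[160:260,360:440],None,fx=5,fy=5,interpolation=cv2.INTER_CUBIC)
p=cv2.imread("pics/top8.png"); c=cv2.resize(p[180:280,330:410],None,fx=5,fy=5,interpolation=cv2.INTER_CUBIC)
cv2.imwrite("pics/s8c.png",cv2.hconcat([b,c]))
E
```

```text
t21.39 [ 0.4341 -0.1926  0.0221] F [0.7 0.5 0.8] g1.001
t22.00 [ 0.4355 -0.1911  0.0226] F [1.5 4.9 5. ] g0.263
```

View pics/s8c.png

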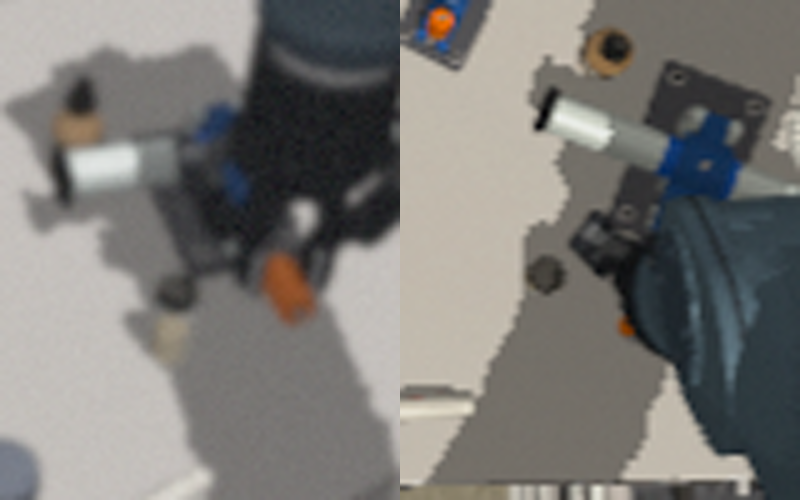

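```bash
cat > arc.py <<'E'
from h import *
D=.0469; DL=.0086
def tgt(bolt,y=-.0005):
    b=.14-bolt; return cl(-.034+D*np.sin(b),y,.026+D*np.cos(b)-DL)
E
python3 - <<'E'
from arc import *
aF=YAW-np.pi/2
first=True
for i,b in enumerate(np.arange(1.4,.55,-.2)):
    servo_line(tgt(b),feed=.08,rot=down(aF-(.12 if i==0 else 0))); q=st()
    if np.linalg.norm(q["force"])>25: print("STOP"); break
for n in("scene","top"):
    p,d=capture(n); cv2.imwrite(f"pics/{n}9.png",p)
p=cv2.imread("pics/scene9.png"); b=cv2.resize(p[160:260,360:440],None,fx=5,fy=5,interpolation=cv2.INTER_CUBIC)
p=cv2.imread("pics/top9.png"); c=cv2.resize(p[180:280,330:410],None,fx=5,fy=5,interpolation=cv2.INTER_CUBIC)
cv2.imwrite("pics/s9c.png",cv2.hconcat([b,c]))
E
```

```text
t22.38 [ 0.4375 -0.1912  0.0317] F [-0.4  0.3  0.4] g0.231
t22.65 [ 0.441  -0.1926  0.04  ] F [-0.4  1.1 -1. ] g0.226
t22.92 [ 0.4457 -0.1946  0.0478] F [-1.7  3.2 -0.4] g0.220
t23.18 [ 0.4525 -0.1973  0.0545] F [-1.6  2.3  1.4] g0.221
t23.45 [ 0.4602 -0.2005  0.0596] F [-0.3  1.7 -0.7] g0.220
```

View pics/s9c.png

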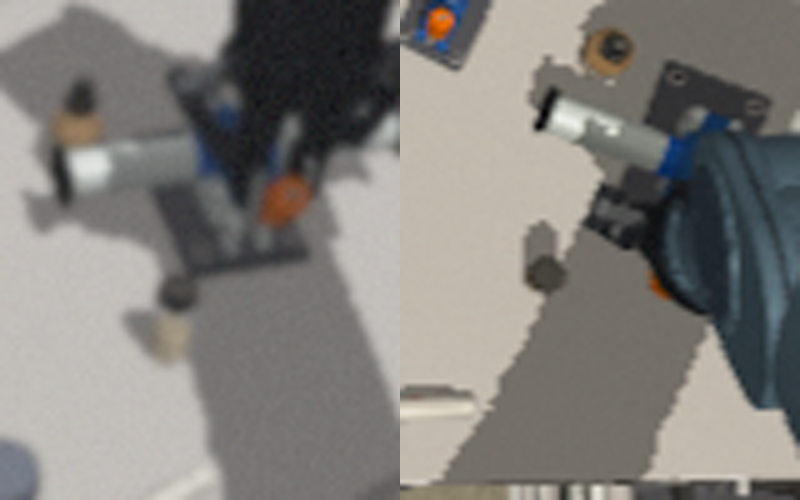

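The knob, at (287,200) in the scene crop, is rising with the gripper and forces are low. I'll continue the arc.

```bash
python3 - <<'E'
from arc import *
for b in(.4,.25,.12,.05,.0):
    servo_line(tgt(b),feed=.08); q=st()
    if np.linalg.norm(q["force"])>20: print("STOP"); break
sleep(.1)
for n in("scene","top"):
    p,d=capture(n); cv2.imwrite(f"pics/{n}10.png",p)
p=cv2.imread("pics/scene10.png"); b=cv2.resize(p[160:260,360:440],None,fx=5,fy=5,interpolation=cv2.INTER_CUBIC)
p=cv2.imread("pics/top10.png"); c=cv2.resize(p[180:280,330:410],None,fx=5,fy=5,interpolation=cv2.INTER_CUBIC)
cv2.imwrite("pics/s10c.png",cv2.hconcat([b,c]))
E
```

```text
t23.82 [ 0.4681 -0.2036  0.0627] F [-0.5  2.7 -0.3] g0.220
t24.07 [ 0.474  -0.206   0.0638] F [-1.8  2.9 -0.8] g0.217
t24.32 [ 0.4793 -0.2082  0.0639] F [-1.4  3.1 -2. ] g0.210
t24.57 [ 0.4828 -0.2097  0.0639] F [-0.3  3.2 -2.2] g0.199
t24.82 [ 0.4854 -0.2107  0.0639] F [-0.2  4.2 -1.1] g0.188
```

View pics/s10c.png

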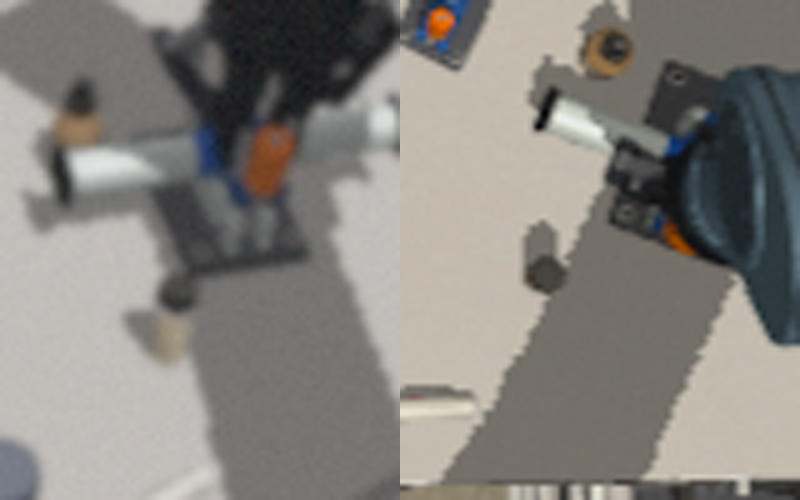

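```bash
python3 - <<'E'
from h import *
for bo in(0,.2,.4,.6,.8):
    b=.14-bo; f=lambda d:cl(-.034+d*np.sin(b),0,.026+d*np.cos(b))
    print(bo,[((proj(f(d),"scene")[0]-[360,160]+.5)*5).round() for d in(.0385,.0745)],[((proj(f(d),"top")[0]-[330,180]+.5)*5+[400,0]).round() for d in(.0385,.0745)])
p=cv2.imread("pics/scene10.png"); b=cv2.resize(p[175:210,395:430],None,fx=16,fy=16,interpolation=cv2.INTER_CUBIC); cv2.imwrite("pics/z10.png",b)
st()
E
```

```text
0 [array([255., 165.]), array([261., 110.])] [array([689., 210.]), array([704., 199.])]
0.2 [array([260., 174.]), array([271., 128.])] [array([685., 222.]), array([695., 223.])]
0.4 [array([264., 186.]), array([280., 150.])] [array([680., 234.]), array([686., 247.])]
0.6 [array([268., 199.]), array([288., 176.])] [array([675., 246.]), array([676., 270.])]
0.8 [array([271., 213.]), array([294., 204.])] [array([670., 256.]), array([666., 291.])]
t25.02 [ 0.4852 -0.2106  0.0639] F [-0.2  3.6 -1.7] g0.186
```

View pics/z10.png

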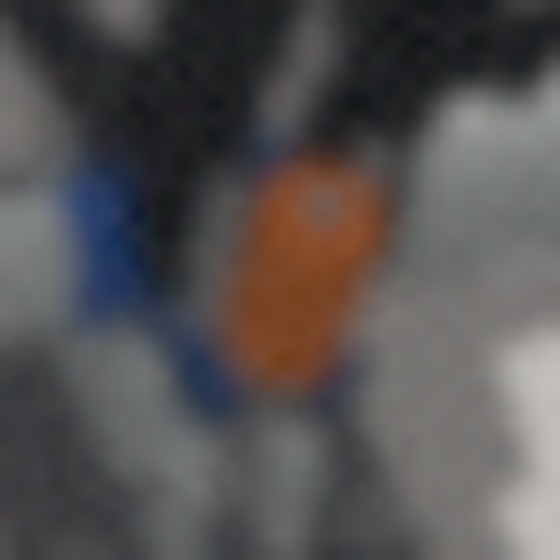

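The knob lagged: the bolt is at about 0.3 rad and is slipping off the front edge of the pads (g fell to 0.19). I'll release here, which is safely above the vial. Then I'll regrip farther out on the knob, and pitch the tool along with the swing.

```bash
cat > arc.py <<'E'
from h import *
def pose(bolt,p,D,DL,y=0,ph=0):
    b=.14-bolt; c=cl(-.034+D*np.sin(b),y,.026+D*np.cos(b))
    tz=np.r_[-np.sin(p)*EX,-np.cos(p)]
    R=Ro.from_rotvec(np.r_[EY*p,0])*Ro.from_rotvec(down(YAW-np.pi/2-ph))
    return c+DL*tz,R.as_rotvec()
E
python3 - <<'E'
from arc import *
let_go(); st()
servo_line(cl(-.03,0,.11),feed=.25)
x,r=pose(1.6,0,.058,.012,-.005,.4); x[2]=.09
servo_line(x,feed=.2,rot=r); st()
for n in("scene","top"):
    p,d=capture(n); cv2.imwrite(f"pics/{n}11.png",p)
p=cv2.imread("pics/scene11.png"); b=cv2.resize(p[160:260,360:440],None,fx=5,fy=5,interpolation=cv2.INTER_CUBIC)
p=cv2.imread("pics/top11.png"); c=cv2.resize(p[180:280,330:410],None,fx=5,fy=5,interpolation=cv2.INTER_CUBIC)
cv2.imwrite("pics/s11c.png",cv2.hconcat([b,c]))
E
```

```text
t25.69 [ 0.485  -0.2107  0.0638] F [-0.2  0.   0.5] g0.999
t26.57 [ 0.4244 -0.1908  0.0898] F [ 0.8  0.3 -0.5] g1.001
```

View pics/s11c.png

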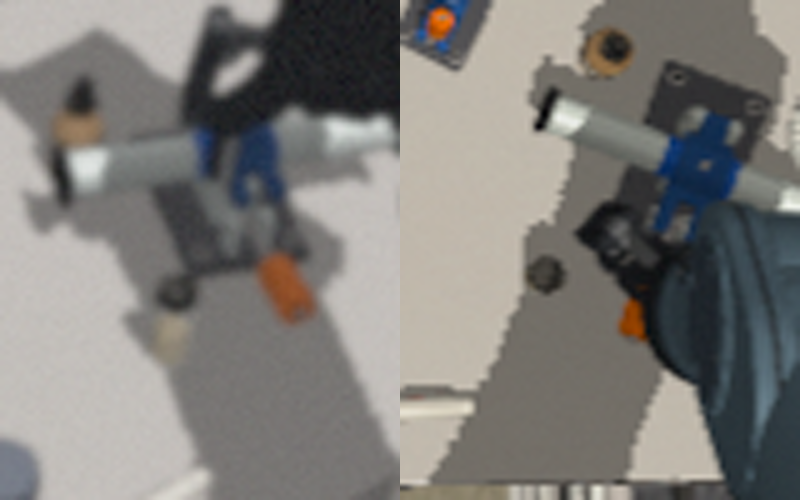

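The bolt is back at its start, knob at (288,288) in the scene crop. The cap is closed, the black vial at (545,273) is unmoved, and the finger at (615,230) is clear of it. Regripping.

```bash
python3 - <<'E'
from arc import *
x,r=pose(1.6,0,.058,.012,-.005,.4)
servo_line(x,feed=.12,rot=r); st()
clamp(30); q=st()
e=np.array(q["eef_pos"]); d=e[:2]-P0; print("clamp frame",d@EX,d@EY)
x,r=pose(1.55,0,.058,.012,0,.2); servo_line(x,feed=.05,rot=r); st()
x,r=pose(1.45,0,.058,.012,0,0); servo_line(x,feed=.05,rot=r); q=st()
for b,p in((1.25,.05),(1.05,.1),(.85,.15),(.65,.2)):
    x,r=pose(b,p,.058,.012,0,0); servo_line(x,feed=.08,rot=r); q=st()
    if np.linalg.norm(q["force"])>25: print("STOP"); break
for n in("scene","top"):
    p,d=capture(n); cv2.imwrite(f"pics/{n}12.png",p)
p=cv2.imread("pics/scene12.png"); b=cv2.resize(p[160:260,360:440],None,fx=5,fy=5,interpolation=cv2.INTER_CUBIC)
c=cv2.resize(p[175:225,395:435],None,fx=10,fy=10,interpolation=cv2.INTER_CUBIC)
cv2.imwrite("pics/s12c.png",cv2.hconcat([b,c]))
E
```

```text
t27.41 [ 0.4244 -0.1908  0.0207] F [ 0.2 -0.   0.3] g0.998
t27.99 [ 0.4279 -0.1877  0.0218] F [ 3.8  9.  10.1] g0.313
clamp frame -0.08901869927460848 -0.0006772189833946549
t28.34 [ 0.4266 -0.1863  0.0235] F [ 1.1 -0.8 -0.6] g0.246
t28.69 [ 0.4266 -0.1866  0.0286] F [ 0.4  0.2 -3.5] g0.218
t28.98 [ 0.4296 -0.1881  0.0394] F [-3.  -0.2  1.5] g0.220
t29.27 [ 0.4347 -0.19    0.0491] F [-3.   0.5  2.4] g0.219
t29.57 [ 0.4422 -0.1931  0.0577] F [-3.2 -2.   1.8] g0.220
t29.86 [ 0.4509 -0.1966  0.0644] F [-0.9 -1.9 -1.4] g0.220
```

View pics/s12c.png

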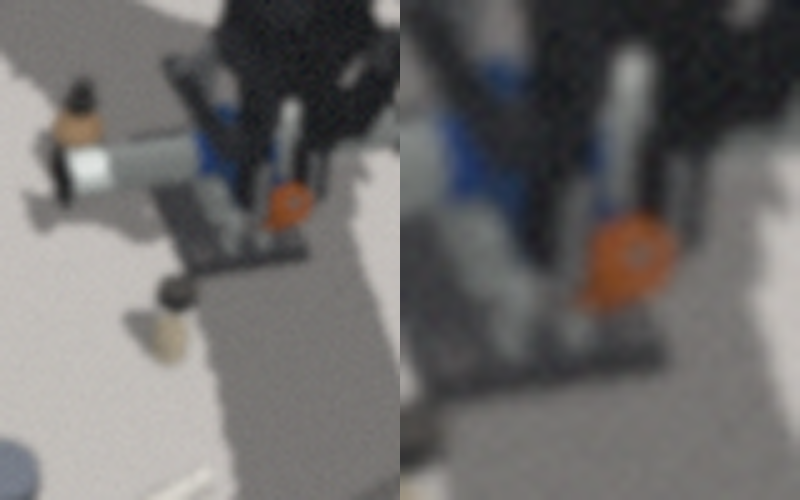

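Knob top at (292,202) corresponds to a bolt angle of about 0.79 against the commanded 0.65, so the lag is small. I'll finish with more tool pitch and a little overshoot.

```bash
python3 - <<'E'
from arc import *
for b,p in((.5,.3),(.35,.4),(.2,.5),(.08,.55)):
    x,r=pose(b,p,.058,.012,0,0); servo_line(x,feed=.07,rot=r); q=st()
    if np.linalg.norm(q["force"])>25 or q["grip_width"]<.205: print("STOP"); break
for n in("scene","top"):
    p,d=capture(n); cv2.imwrite(f"pics/{n}13.png",p)
p=cv2.imread("pics/scene13.png"); b=cv2.resize(p[160:260,360:440],None,fx=5,fy=5,interpolation=cv2.INTER_CUBIC)
c=cv2.resize(p[170:220,395:435],None,fx=10,fy=10,interpolation=cv2.INTER_CUBIC)
cv2.imwrite("pics/s13c.png",cv2.hconcat([b,c]))
E
```

```text
t30.23 [ 0.4567 -0.1989  0.0683] F [-1.9 -2.1 -0.5] g0.217
t30.48 [ 0.463  -0.2015  0.0712] F [-3.  -2.   1.3] g0.214
t30.74 [ 0.47   -0.2043  0.0726] F [-3. -3. -1.] g0.215
t30.99 [ 0.4765 -0.2069  0.0731] F [-2.4 -2.7 -3.2] g0.215
```

View pics/s13c.png

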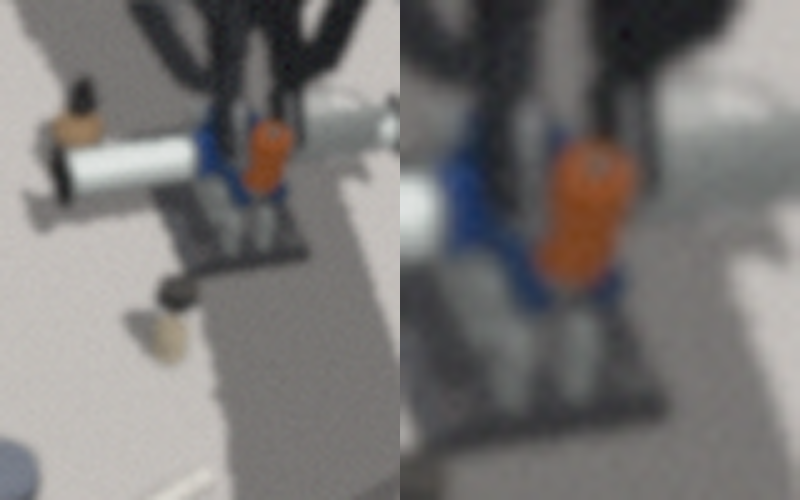

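The bolt is at about 0.23 with a full grip. I'll continue rotating rigidly about the bolt hinge.

```bash
python3 - <<'E'
from arc import *
for b,p in((-.02,.64),(-.10,.72),(-.16,.78)):
    x,r=pose(b,p,.058,.012,0,0); servo_line(x,feed=.05,rot=r); q=st()
    if np.linalg.norm(q["force"])>18 or q["grip_width"]<.19: print("STOP"); break
for n in("scene","top"):
    p,d=capture(n); cv2.imwrite(f"pics/{n}14.png",p)
p=cv2.imread("pics/scene14.png"); b=cv2.resize(p[160:260,360:440],None,fx=5,fy=5,interpolation=cv2.INTER_CUBIC)
c=cv2.resize(p[170:220,395:435],None,fx=10,fy=10,interpolation=cv2.INTER_CUBIC)
cv2.imwrite("pics/s14c.png",cv2.hconcat([b,c]))
E
```

```text
t31.34 [ 0.4816 -0.2087  0.0731] F [-1.7 -2.8 -2.5] g0.210
t31.59 [ 0.4847 -0.2101  0.0745] F [-2.7 -2.4  5.7] g0.216
t31.84 [ 0.4874 -0.2112  0.0747] F [-1.2 -3.2  8.2] g0.212
```

View pics/s14c.png

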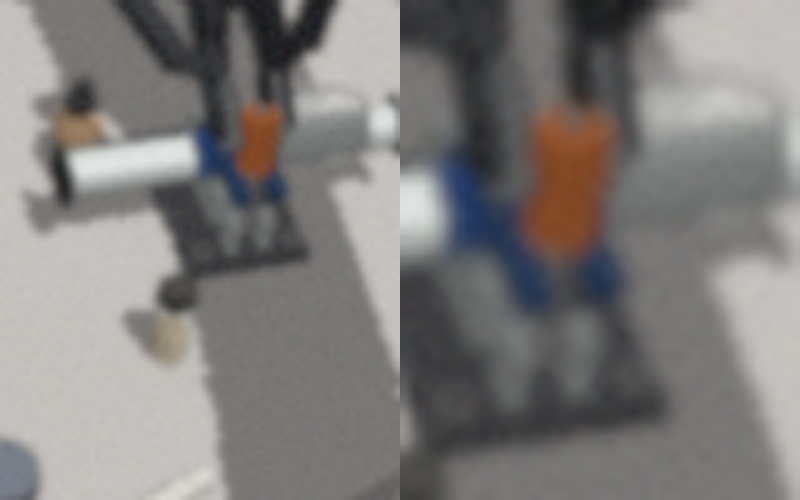

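Knob top at (261,108) matches bolt angle 0. It's in the slot, so I release and retreat along the tool axis.

```bash
python3 - <<'E'
from arc import *
let_go(); q=st()
R=Ro.from_rotvec(q["tool_rot"]).as_matrix()
e=np.array(q["eef_pos"])-.09*R[:,2]
try: servo_line(e,feed=.15)
except Exception as ex: print(ex); servo_line(np.array(q["eef_pos"])+[0,0,.09],feed=.15)
st()
servo_line(cl(.0,-.05,.28),feed=.25,rot=down(YAW)); 
move_ptp([.4,-.45,.3],down(YAW)); sleep(.2); st()
for n in("scene","top"):
    p,d=capture(n); cv2.imwrite(f"pics/{n}15.png",p); np.save(n+"15.npy",d)
p=cv2.imread("pics/scene15.png"); b=cv2.resize(p[140:240,350:430],None,fx=5,fy=5,interpolation=cv2.INTER_CUBIC)
p=cv2.imread("pics/top15.png"); c=cv2.resize(p[160:260,340:420],None,fx=5,fy=5,interpolation=cv2.INTER_CUBIC)
cv2.imwrite("pics/s15c.png",cv2.hconcat([b,c]))
E
```

```text
t32.60 [ 0.4873 -0.2109  0.0728] F [-0.1 -1.  -0. ] g0.999
t33.35 [ 0.5453 -0.2345  0.1361] F [0.1 1.3 0.4] g0.997
t36.25 [ 0.4014 -0.4482  0.3001] F [ 0.3 -0.1  1.1] g1.001
```

View pics/s15c.png

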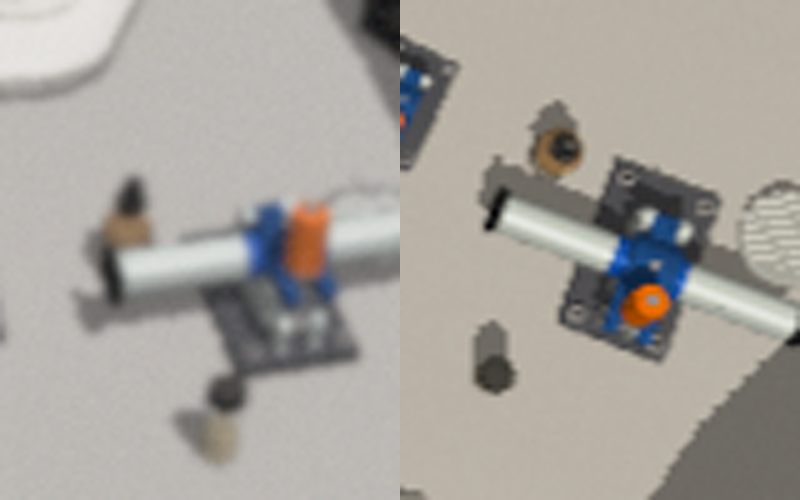

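View pics/top15.png

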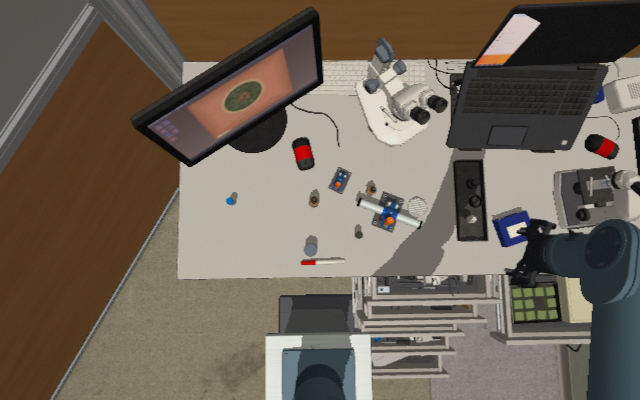

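The bolt stands in the slot over the closed cap: knob top at (652,300), leaning toward the saddle. Blue band shows equally on both sides of the cap, at (622,250) and (688,278). All bystanders are in place, so I'm handing in.

```bash
python3 - <<'E'
from h import *
finish_job(); st()
E
```

```text
the job is handed in; nothing more can be done
the job is handed in; nothing more can be done
```

The tube is in the larger clamp with the cap closed and the orange-knob bolt standing in the lug slot. I handed the job in at about 36 s of the 61 s allowed; no verdict is reported.

- **Tube:** it went into the saddle with no force until it touched the bottom. The band centre was within about 1 mm of the middle of the saddle, and blue shows equally on both sides of the closed cap.
- **Cap:** I pushed it over with closed fingers and pressed it down. Firm contact came with the fingertip at 0.0584–0.0589 m, against the 0.059 m expected for the top of the lug.
- **Bolt, first try failed:** the knob slid out of the pads at about 0.3 rad, and the bolt fell back to its stop when I let go.
- **Bolt, second try worked:** I gripped farther out on the knob and tilted the tool along with the swing. The bolt lagged about 0.15 rad, so I overshot to compensate. After release it stayed up, at about 0 rad judged from the picture.
- **Bystanders:** in the last pictures all stand where they were, none tipped or visibly shifted.
- **Disagreement between cameras:** the scene camera's clamp points differed from the fitted position by up to 1.7 pixels (a few mm). I relied more on the top view, and the contacts agreed with it.

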